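# Find the high spot of a pulley on centres

## Task

Check the wooden pulley that is held on the upright bench centres: push the dial gauge's carriage gently along its rail, fully home against its stop, so that the sprung plunger bears in the pulley's groove. Then turn the pulley by the knurled knob on top, right round if need be, while watching the gauge, and leave the pulley with its one high spot at the plunger (the gauge at the largest reading it ever shows), carriage still home and your hand off. Leave the other things on the bench alone.

Things in the scene. Friction and masses are not known exactly. Their poses are not given: they have to be found in the camera images.
- stand: fixed steel stand; origin on the bench under the upright turning axis. Base 20 mm thick; grey column (x -115 to -75, y -30 to 30 mm) with an arm 46 mm wide over to the axis (x -120 to 30), top 143 mm up. Gauge rail from the axis along -y to y = -245. On the axis, 41 to 90 mm up, the wooden pulley: two cheeks 100 mm across, the groove between them out of round.
- knob_top (a point): centre of the top face of the knurled round steel knob that turns the pulley: 44 mm in diameter, 40 mm tall, 152 to 192 mm above the bench, standing 9 mm above the stand's arm, clear all round. This point is on the turning axis. Same axes as the stand.
- post_top (a point): centre of the top of the carriage's handle, an upright round steel post 18 mm in diameter, 38 to 128 mm above the bench. Same axes as the stand; the carriage slides along the stand's +y to go home. The dial (76 mm across, its top 78 mm above the bench) is centred 58 mm from the post towards the pulley.
- carriage (a joint): travel of the gauge carriage along its rail (m): 0 fully drawn back, 0.040 home against its hard stop. It starts more or less drawn back. It is stiff (about 7 N to slide, up to 4 N more against the plunger near home), stays where it is left, and must never be pushed with more than 30 N.
- plunger (a joint): gauge reading: how far the sprung plunger is pressed in (m), 0 if free; 1.5 to 4 N. The black pointer turns 0.2 rad clockwise (from above) per mm. Carriage home, it reads about 0.002 at the pulley's low side, rises smoothly either way (near a cosine) to about 0.0095 and then, in the last 0.4 rad either side of the high spot, by a rounded hump to about 0.0125; once a turn.
- spindle (a joint): angle of the knob and pulley together (rad), growing counter-clockwise seen from above, any number of turns. Friction about 0.12 N m: it stays where it is left. Where the high spot lies in this angle is not known beforehand and differs each time.
- cup: loose bamboo cup, 72 mm across, 85 mm tall; origin under its centre; a bystander
- tube: loose upright piece of bamboo tube, 64 mm across, 110 mm tall; origin under its centre; a bystander
- mallet: loose wooden mallet lying along its x axis, 240 mm long; a bystander
- collar: loose steel collar, 48 mm across, 16 mm thick; origin under its centre; a bystander
- bobbin: loose wooden bobbin, 48 mm across, 57 mm tall; origin under its centre; a bystander
- bowl: loose wooden bowl, 130 mm across, 50 mm tall; origin under its centre; a bystander

How it is judged:
By the outcome, as a careful person would: the job done as asked, in the order asked, and still so for the second after the job is handed in, with the robot touching nothing.
It also fails if it takes over 64 s, if anything falls off the work surface, if the arm or the gripper's body presses on something with over 40 N, if the wrist force passes 120 N, or if a joint passes its speed limit or range.

## Robot

A 6-joint arm with a two-finger parallel gripper is mounted at the origin on the work surface. World frame = base frame: x ahead of the robot, y to its left, z up, the work surface at z = 0. Lengths are in m, angles in degrees, forces in N, time in s.
With the tool pointing down it reaches from about 0.25 to 0.725 m from the base axis. Payload 9.7 kg.
Tool frame: the origin (TCP) lies midway between the tips of the shut fingers; the grasp point (between the pads) lies 19 mm behind it (grip_point_offset is the distance from the TCP to the grasp point, in m); y points along the fingers, z is the direction in which the jaws open and shut, and the axes are right-handed (so a half turn about y gives the same grasp; the last joint's range is limited). The gripper opens to 85 mm and grips with 20 to 120 N. Pads are 22 mm wide; open, the fingers measure 114 mm over their backs; the gripper's body (76 mm by 85 mm) begins 54 mm behind the grasp point. The pads swing forward as they close: fully open they stand 13 mm farther back than shut.
Start: joints at [-70.646, 4.979, 10.078, 95.1, 0, 90], TCP at [0.182, -0.519, 0.231] pointing down, gripper open.
Joint ranges: [-179.16, 179.16], [-48.56, 103.87], [-65.8, 70.77], [-126.05, 130.52], [-82.76, 87.17], [-180, 180]. Speed limits (degrees/s): [127.2, 127.2, 147.25, 180, 180, 180].

## Interface

Orientations are given as [roll, pitch, yaw] about the fixed x, y, z axes, in that order (R = Rz(yaw) Ry(pitch) Rx(roll)).
In Python, from workcell import get_obs, camera, job_done, grip_point_offset gives the robot as it stands.
- The arm moves only by the tool move_arm, never from a script. Its argument "deltas" is a list that holds one entry, the list of rows, each a list of 4 numbers: the shift along the tool's x, y, z in m, then the turn about the tool's y in degrees. A call has 1 to 5 rows; each row is the pose to reach, as a shift and turn from the pose commanded when the call began, along the tool's axes at that moment; what a row does not reach only later rows make up. A row lasts 1/10 s, in which the tool goes at most 50 mm and 8.59 degrees, less where a joint would pass 70% of its speed; a pose out of reach is approached as far as the arm can. A call with a gripper value outside its range is refused whole. "claw" is the finger opening in m, from 0 to 0.0854, set as the call begins (left out, the last holds). The fingers move at their own pace and stop on an object; "newtons" is the grip in N (left out, the last holds). Time passes only in rows, so rows that repeat a pose let the fingers close. It gives the time, the measured TCP pose, the force and the opening at its end, in the units of the state.
- get_obs(): the state, without advancing time (a new reading comes with each control period).
- camera(name): name is "scene" or "top"; returns a dict with "color" (400x640x3 uint8, blue, green, red), "range_z" (400x640 float32, m along the optical axis (not along the pixel's ray), 0 where there is no reading), "fx", "fy", "cx", "cy" (pixels), "k1" (the pictures are not rectified: a ray, as slopes to the right and down, at radius r is drawn at 1 + k1 r^2 times it, then the intrinsics apply), "T" (4x4, takes a point from camera to world coordinates). Camera axes: x right, y down, z forward; pixel columns grow to the right and rows downward; lengths in m; the calibration is good to about 2 mm. A picture is of the moment at which its call begins.
- job_done(): hands the job in, once; it reports no verdict.
The state is a dict: "time": time; "q": joint angles; "qd": joint speeds; "joint_efforts": joint torques, N m; "ee_pos": TCP position; "tcp_rot": TCP orientation; "wrist_force": force on the tool from outside, world axes, zero at the start; "torque": the same for the moment, N m; "opening": finger opening in m.
Only numpy, scipy, OpenCV 4.12 (cv2) and the standard library are available. Lean on these libraries where they do the work, as an engineer would, in place of code of your own. Each camera call takes 0.05 s, during which the arm holds its last target. There are 200 camera calls.

## Working session

There is one attempt and no reset: what is moved stays moved. The work goes in short steps, Python scripts to look and compute and a tool call to move; the robot and the scene stay as the last step left them, time stands still between calls to the robot, and variables do not carry over. Pictures are saved under pics/ and viewed, about 8 in all and at most 12, crops included, and the job is handed in when it is done.

Besides the shell and the picture viewer there is one more tool, called after "Call:" by a JSON object that holds its "op" and its "data", one argument or row to a line. move_arm: Moves the arm, as the interface text tells. Its arguments: {"type":"object","properties":{"deltas":{"type":"array"},"claw":{"type":"number"},"newtons":{"type":"number"}},"required":["deltas"]}

```bash
mkdir -p pics; ls; python3 - <<'E'
from workcell import *
import cv2,numpy as np
print(get_obs(),grip_point_offset)
for n in ("top","scene"):
    c=camera(n); cv2.imwrite(f"pics/{n}0.png",c["color"]); np.save(f"pics/{n}0.npy",c["range_z"])
    print(n,{k:c[k] for k in("fx","fy","cx","cy","k1")},c["T"])
E
```

```text
pics
{'time': 0.0, 'q': array([-7.06455790e+01,  5.01246843e+00,  1.00332257e+01,  9.51016137e+01,
        4.77795344e-04,  8.99998434e+01]), 'qd': array([-0.05732651, -0.07418344, -0.03539882,  0.05992964,  0.04794352,
       -0.06604778]), 'joint_efforts': array([ 3.49421942e-03, -5.20383310e+01,  4.64807582e+01,  1.62726478e-02,
        1.02098381e-04,  8.63288449e-06]), 'ee_pos': array([ 0.18219507, -0.51868041,  0.23055896]), 'tcp_rot': array([-9.00808564e+01,  4.78015924e-04, -1.60645423e+02]), 'wrist_force': array([0.01273602, 0.03100369, 0.18051456]), 'torque': array([-0.0479339 ,  0.00425915,  0.02238266]), 'opening': 0.08535782207515714} 0.0187
top {'fx': 489.49610951195984, 'fy': 489.49610951195984, 'cx': 325.9959188438338, 'cy': 195.02018006715736, 'k1': -0.0786295766814189} [[ 1.41094811e-01 -9.69301333e-01  2.01363302e-01  2.79004463e-01]
 [-9.89995408e-01 -1.37906829e-01  2.98462632e-02  5.21965347e-02]
 [-1.16064835e-03 -2.03559897e-01 -9.79061807e-01  1.36242911e+00]
 [ 0.00000000e+00  0.00000000e+00  0.00000000e+00  1.00000000e+00]]
scene {'fx': 374.6533327629732, 'fy': 374.6533327629732, 'cx': 322.691323940464, 'cy': 196.74625667047496, 'k1': -0.049602859297544134} [[-0.71952019  0.46636618 -0.51458069  0.99611009]
 [ 0.69443982  0.47608463 -0.53953384  0.54612327]
 [-0.00663639 -0.74555081 -0.66641575  0.76156562]
 [ 0.          0.          0.          1.        ]]
```

View pics/top0.png

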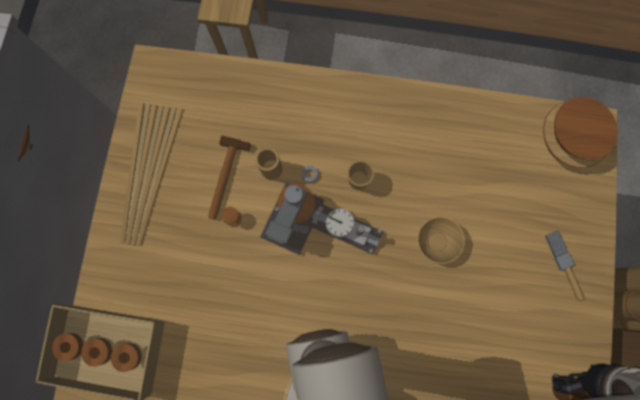

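View pics/scene0.png

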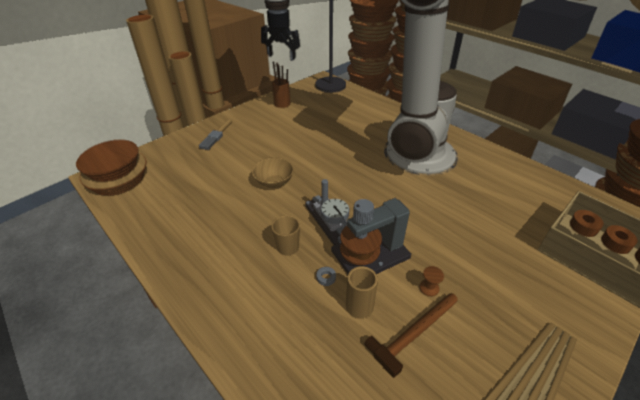

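The top view shows the knob at about (294,193), the dial at (340,221) and the post near (375,238). The scene view shows the knob at (363,208) and the post at (324,188). Next I'll locate them from the range data.

```bash
cat > h.py <<'E'
import cv2,numpy as np
from workcell import *
def cloud(c):
    h,w=c["range_z"].shape; v,u=np.mgrid[:h,:w].astype(float)
    x,y=(u-c["cx"])/c["fx"],(v-c["cy"])/c["fy"]; a,b=x.copy(),y.copy()
    for _ in range(8):
        s=1+c["k1"]*(a*a+b*b); a,b=x/s,y/s
    z=c["range_z"]; P=np.stack([a*z,b*z,z],-1)
    return P@c["T"][:3,:3].T+c["T"][:3,3]
def proj(c,P):
    p=(np.atleast_2d(P)-c["T"][:3,3])@c["T"][:3,:3]; a,b=p[:,0]/p[:,2],p[:,1]/p[:,2]
    s=1+c["k1"]*(a*a+b*b); return np.c_[c["cx"]+c["fx"]*a*s,c["cy"]+c["fy"]*b*s]
E
python3 - <<'E'
from h import *
for n in ("top","scene"):
    c=camera(n); W=cloud(c); np.save(f"pics/W{n}.npy",W)
    u0,u1,v0,v1=(225,400,150,265) if n=="top" else (280,430,160,290)
    Q=W[v0:v1,u0:u1]; 
    for lo,hi in((.186,.2),(.135,.15),(.118,.135),(.07,.083)):
        m=(Q[...,2]>lo)&(Q[...,2]<hi)
        nn,lab,st,ce=cv2.connectedComponentsWithStats(m.astype(np.uint8))
        for i in range(1,nn):
            if st[i,4]>5:
                q=Q[lab==i]; print(n,lo,st[i,4],q.mean(0).round(4),q.min(0).round(3),q.max(0).round(3),ce[i]+[u0,v0])
    cv2.imwrite(f"pics/{n}crop.png",cv2.resize(c["color"][v0:v1,u0:u1],None,fx=4,fy=4,interpolation=cv2.INTER_CUBIC))
E
```

```text
top 0.186 255 [0.5101 0.1663 0.1918] [0.488 0.145 0.186] [0.532 0.189 0.2  ] [293.66666667 194.43921569]
top 0.135 28 [0.5257 0.1455 0.1421] [0.513 0.14  0.136] [0.538 0.153 0.147] [303.96428571 193.60714286]
top 0.135 821 [0.4447 0.1851 0.1438] [0.393 0.145 0.135] [0.509 0.225 0.15 ] [283.54811206 222.55176614]
top 0.118 39 [ 0.4603 -0.0087  0.1271] [ 0.453 -0.016  0.118] [ 0.468 -0.     0.135] [360.30769231 228.07692308]
top 0.118 8 [0.3999 0.1708 0.1244] [0.395 0.167 0.118] [0.407 0.177 0.13 ] [287.   241.75]
top 0.07 25 [0.627  0.2739 0.0761] [0.603 0.251 0.07 ] [0.639 0.285 0.083] [264.24 156.24]
top 0.07 64 [0.6338 0.0032 0.0776] [ 0.603 -0.024  0.07 ] [0.649 0.04  0.083] [362.859375 167.171875]
top 0.07 30 [0.589  0.2433 0.0766] [0.579 0.228 0.071] [0.612 0.267 0.082] [272.93333333 171.03333333]
top 0.07 6 [0.5857 0.029  0.0788] [0.582 0.023 0.074] [0.59  0.035 0.081] [351.16666667 182.83333333]
top 0.07 6 [ 0.5811 -0.0006  0.079 ] [ 0.58  -0.007  0.071] [0.583 0.005 0.083] [361.83333333 186.        ]
top 0.07 599 [0.4756 0.0473 0.0774] [0.44  0.009 0.071] [0.512 0.097 0.083] 
[... 613 characters left out ...]
0.118] [0.546 0.228 0.135] [380.74396135 225.22705314]
scene 0.07 19 [ 0.4633 -0.0044  0.0766] [ 0.456 -0.012  0.072] [ 0.469 -0.001  0.082] [324.73684211 196.78947368]
scene 0.07 484 [0.48   0.0505 0.0782] [0.441 0.009 0.07 ] [0.513 0.104 0.083] [334.73140496 209.28512397]
scene 0.07 74 [ 0.5922 -0.0069  0.0767] [ 0.582 -0.023  0.07 ] [0.609 0.021 0.083] [288.13513514 219.7027027 ]
scene 0.07 68 [0.6248 0.0375 0.077 ] [0.592 0.024 0.071] [0.645 0.045 0.083] [289.55882353 235.35294118]
scene 0.07 83 [0.4359 0.2083 0.0762] [0.41  0.173 0.07 ] [0.447 0.228 0.083] [392.4939759  232.60240964]
scene 0.07 79 [0.5947 0.2481 0.0764] [0.585 0.234 0.07 ] [0.617 0.273 0.083] [361.84810127 279.13924051]
```

View pics/topcrop.png

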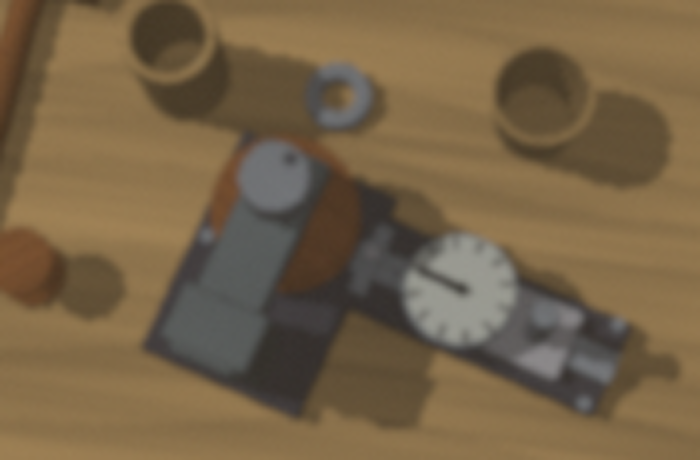

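The knob is at about (0.511, 0.168) and the post at (0.461, -0.008). Home is along (0.274, 0.962), so the stand yaw is about -15.9°. I'll shut the fingers and go behind the post, then push with the finger edges along tool -x.

Call:
{"op": "move_arm", "data": {
  "deltas": [
    [[-0.036, 0, -0.031, -7], [-0.072, 0, -0.062, -14], [-0.108, 0, -0.093, -21], [-0.144, 0, -0.124, -28], [-0.18, 0, -0.155, -35]]
  ],
  "claw": 0,
  "newtons": 30
}}

```text
time: 0.7
ee_pos: [0.3011, -0.3113, 0.2312]
tcp_rot: [-90.0, 0.0, -125.4]
wrist_force: [0.9, -0.3, 0.4]
opening: 0.0125
```

```bash
cat >> h.py <<'E'
from scipy.spatial.transform import Rotation as Ro
def rel(p,yaw):
    "deltas in tool axes to reach world point p with yaw, from the measured pose"
    o=get_obs(); R=Ro.from_euler("xyz",o["tcp_rot"],degrees=True).as_matrix()
    t=(o["tcp_rot"][2]-yaw+180)%360-180
    print("t",o["time"],"pos",o["ee_pos"].round(4),"rot",o["tcp_rot"].round(2),"q",o["q"].round(1),"F",o["wrist_force"].round(1),"op",round(o["opening"],4))
    print("delta",(R.T@(np.array(p)-o["ee_pos"])).round(4),"turn",round(t,2))
E
python3 -c "
from h import *
rel([.4487,-.0513,.2],-105.9)"
```

```text
t 0.7 pos [ 0.3011 -0.3113  0.2312] rot [ -89.99    0.   -125.39] q [-46.  -10.9  -5.1  95.7   0.   79.4] F [ 0.9 -0.3  0.4] op 0.0125
delta [-0.2974  0.0312 -0.0303] turn -19.49
```

Call:
{"op": "move_arm", "data": {
  "deltas": [
    [[-0.045, 0, -0.005, -4], [-0.09, 0, -0.01, -8], [-0.135, 0, -0.015, -12], [-0.18, 0, -0.02, -16], [-0.225, 0, -0.025, -19.5]]
  ]
}}

```text
time: 1.2
ee_pos: [0.412, -0.1138, 0.2314]
tcp_rot: [-90.0, -0.0, -106.0]
wrist_force: [0.4, -0.7, 1.0]
opening: -0.0002
```

```bash
python3 -c "
from h import *
rel([.4487,-.0513,.1],-105.9)"
```

```text
t 1.2 pos [ 0.412  -0.1138  0.2314] rot [ -89.97   -0.   -105.99] q [-15.4 -11.7  -5.8  95.9  -0.   90.5] F [ 0.4 -0.7  1. ] op -0.0002
delta [-0.0702  0.1314  0.018 ] turn -0.09
```

Call:
{"op": "move_arm", "data": {
  "deltas": [
    [[-0.035, 0.02, 0.009, 0], [-0.07, 0.05, 0.018, 0], [-0.07, 0.09, 0.018, 0], [-0.07, 0.13, 0.018, 0], [-0.07, 0.13, 0.018, 0]]
  ]
}}

```text
time: 1.7
ee_pos: [0.4453, -0.0526, 0.0963]
tcp_rot: [-90.5, -0.1, -106.1]
wrist_force: [-0.4, -1.1, 0.2]
opening: 0.0001
```

```bash
python3 - <<'E'
from h import *
rel([.461,-.008,.1],-105.9)
c=camera("top"); p=proj(c,[[.461,-.008,.128],[.477,.048,.078],get_obs()["ee_pos"]]); print(p)
s=camera("scene")
a=cv2.resize(c["color"][150:265,280:410],None,fx=3,fy=3,interpolation=cv2.INTER_CUBIC)
b=cv2.resize(s["color"][120:235,280:410],None,fx=3,fy=3,interpolation=cv2.INTER_CUBIC)
cv2.imwrite("pics/p4.png",np.hstack([a,b]))
E
```

```text
t 1.7 pos [ 0.4453 -0.0526  0.0963] rot [-9.048e+01 -8.000e-02 -1.061e+02] q [ -6.7  -9.  -18.4  81.1  -0.   99.4] F [-0.4 -1.1  0.2] op 0.0001
delta [-0.0472 -0.0038  0.0027] turn -0.2
[[360.10384756 227.73854818]
 [338.66347154 221.47061649]
 [375.89729383 237.0746186 ]]
```

View pics/p4.png

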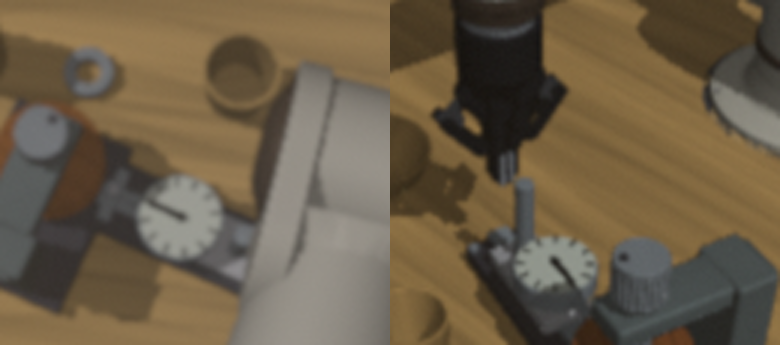

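The shut fingers stand just behind the post, in line with it, and the dial is clear in both views. Next I'll approach and push slowly.

Call:
{"op": "move_arm", "data": {
  "deltas": [
    [[-0.008, -0.003, 0.003, 0], [-0.016, -0.003, 0.003, 0], [-0.021, -0.003, 0.003, 0], [-0.024, -0.003, 0.003, 0], [-0.027, -0.003, 0.003, 0]]
  ]
}}

```text
time: 2.3
ee_pos: [0.459, -0.0288, 0.1052]
tcp_rot: [-89.9, -0.1, -106.2]
wrist_force: [-1.1, -6.9, 6.0]
opening: 0.0001
```

Call:
{"op": "move_arm", "data": {
  "deltas": [
    [[-0.002, 0, 0, 0], [-0.004, 0, 0, 0], [-0.006, 0, 0, 0], [-0.008, 0, 0, 0], [-0.01, 0, 0, 0]]
  ]
}}

```text
time: 2.8
ee_pos: [0.4617, -0.0195, 0.1051]
tcp_rot: [-89.9, -0.1, -106.2]
wrist_force: [-2.3, -6.9, 5.2]
opening: -0.0002
```

```bash
python3 - <<'E'
from h import *
rel([.461,-.008,.1],-105.9)
E
```

```text
t 2.8 pos [ 0.4617 -0.0195  0.1051] rot [ -89.91   -0.12 -106.18] q [-2.300e+00 -7.800e+00 -1.640e+01  8.130e+01 -1.000e-01  1.039e+02] F [-2.3 -6.9  5.2] op -0.0002
delta [-0.0109  0.0051 -0.0039] turn -0.28
```

Call:
{"op": "move_arm", "data": {
  "deltas": [
    [[-0.002, 0, 0, 0], [-0.004, 0, 0, 0], [-0.006, 0, 0, 0], [-0.008, 0, 0, 0], [-0.01, 0, 0, 0]]
  ]
}}

```text
time: 3.3
ee_pos: [0.4645, -0.0099, 0.1052]
tcp_rot: [-89.9, -0.1, -106.2]
wrist_force: [-1.2, -7.3, 4.7]
opening: 0.0004
```

Call:
{"op": "move_arm", "data": {
  "deltas": [
    [[-0.0015, 0, 0, 0], [-0.003, 0, 0, 0], [-0.0045, 0, 0, 0], [-0.006, 0, 0, 0], [-0.0075, 0, 0, 0]]
  ]
}}

```text
time: 3.8
ee_pos: [0.4665, -0.0028, 0.1052]
tcp_rot: [-89.9, -0.1, -106.2]
wrist_force: [-2.1, -8.5, 5.2]
opening: 0.0003
```

```bash
cat >> h.py <<'E'
def gauge(c,name,ctr,save=None):
    "pointer angle (deg, world frame, ccw) : rectify dial plane to 8 px/mm, darkness per direction"
    N=320; g=(np.mgrid[:N,:N]-N/2)/4000.0   # 0.25 mm per px
    P=np.stack([ctr[0]+g[1],ctr[1]-g[0],np.full((N,N),ctr[2])],-1).reshape(-1,3)
    m=proj(c,P).reshape(N,N,2).astype(np.float32)
    im=cv2.remap(c["color"],m[...,0],m[...,1],cv2.INTER_CUBIC)
    if save: cv2.imwrite(save,im)
    return im
E
python3 - <<'E'
from h import *
o=get_obs()
rel([.461,-.008,.1],-105.9)
for n in("top","scene"):
    c=camera(n); im=gauge(c,n,[.4766+.0074,.048+.026,.078])
    W=cloud(c); z=W[...,2]
    m=(abs(W[...,0]-.48)<.06)&(abs(W[...,1]-.075)<.06)&(z>.070)&(z<.084)&(c["color"].min(2)>95)
    q=W[m]; print(n,m.sum(),q.mean(0),(q.min(0)+q.max(0))/2)
    cv2.imwrite(f"pics/g_{n}.png",im)
E
python3 -c "
import cv2,numpy as np
cv2.imwrite('pics/p5.png',np.hstack([cv2.imread('pics/g_%s.png'%n) for n in('top','scene')]))"
```

```text
t 3.8 pos [ 0.4665 -0.0028  0.1052] rot [ -89.91   -0.14 -106.19] q [ -0.3  -7.1 -15.8  81.3  -0.2 105.9] F [-2.1 -8.5  5.2] op 0.0003
delta [ 0.0065  0.0052 -0.0039] turn -0.29
top 427 [0.47942445 0.07421619 0.07749313] [0.48333257 0.07809971 0.07693656]
scene 234 [0.47623506 0.06604145 0.07877071] [0.48159998 0.06867121 0.07948184]
```

View pics/p5.png

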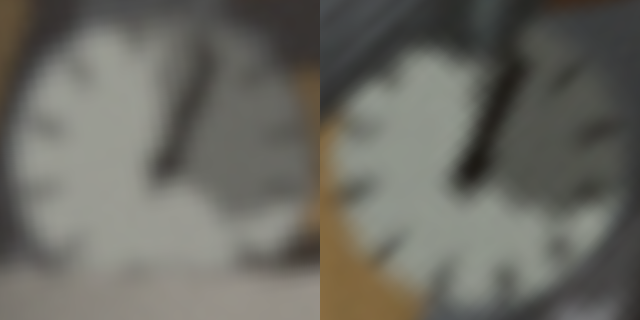

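The rectified dials show the pointer near 72° (along the rail), which is its zero, with shadow over part of the dial. I'll keep pushing in smaller steps.

Call:
{"op": "move_arm", "data": {
  "deltas": [
    [[-0.001, 0, 0, 0], [-0.002, 0, 0, 0], [-0.003, 0, 0, 0], [-0.004, 0, 0, 0], [-0.005, 0, 0, 0]]
  ]
}}

```text
time: 4.4
ee_pos: [0.4669, -0.0013, 0.1052]
tcp_rot: [-89.9, -0.6, -106.3]
wrist_force: [-8.3, -33.1, 9.7]
opening: 0.0003
```

Call:
{"op": "move_arm", "data": {
  "deltas": [
    [[-0.0005, 0, 0, 0], [-0.001, 0, 0, 0], [-0.0015, 0, 0, 0], [-0.002, 0, 0, 0], [-0.0025, 0, 0, 0]]
  ]
}}

```text
time: 4.9
ee_pos: [0.4669, -0.0011, 0.1052]
tcp_rot: [-89.9, -0.9, -106.4]
wrist_force: [-12.3, -44.8, 12.4]
opening: 0.0001
```

Call:
{"op": "move_arm", "data": {
  "deltas": [
    [[-0.0005, 0, 0, 0], [-0.001, 0, 0, 0], [-0.0015, 0, 0, 0], [-0.002, 0, 0, 0], [-0.0025, 0, 0, 0]]
  ]
}}

```text
time: 5.4
ee_pos: [0.467, -0.0009, 0.1053]
tcp_rot: [-89.9, -1.2, -106.5]
wrist_force: [-16.5, -58.4, 15.1]
opening: 0.0002
```

The carriage met something hard during that batch, and the push rose to about 60 N, over the 30 N limit. That was my mistake: I chained three calls without reading the force between them. I'm backing off now and will check where the carriage is.

Call:
{"op": "move_arm", "data": {
  "deltas": [
    [[0.008, 0, 0, 0], [0.02, 0, 0, 0], [0.03, 0, 0, 0], [0.03, 0, 0, 0]]
  ]
}}

```text
time: 5.8
ee_pos: [0.4605, -0.0217, 0.1043]
tcp_rot: [-90.0, 0.0, -106.2]
wrist_force: [0.5, -0.6, -0.1]
opening: -0.0
```

```bash
python3 - <<'E'
from h import *
rel([.461,-.008,.1],-105.9)
out=[]
for n in("top","scene"):
    c=camera(n); W=cloud(c); z=W[...,2]
    m=(abs(W[...,0]-.47)<.02)&(abs(W[...,1]-.015)<.03)&(z>.118)&(z<.135)
    q=W[m]; print(n,m.sum(),q.mean(0),(q.min(0)+q.max(0))/2)
    im=gauge(c,n,[.484,.076,.078]); out.append(cv2.resize(im,(400,400)))
cv2.imwrite("pics/p6.png",np.hstack(out))
E
```

```text
t 5.8 pos [ 0.4605 -0.0217  0.1043] rot [-9.0000e+01  1.0000e-02 -1.0619e+02] q [ -2.7  -7.8 -16.5  81.3   0.  103.5] F [ 0.5 -0.6 -0.1] op -0.0
delta [-0.0133  0.0043 -0.0034] turn -0.29
top 11 [0.46729054 0.02548131 0.12689766] [0.46736502 0.02610361 0.12729055]
scene 73 [0.46708279 0.00853604 0.12637497] [0.46420963 0.00714254 0.1266045 ]
```

View pics/p6.png

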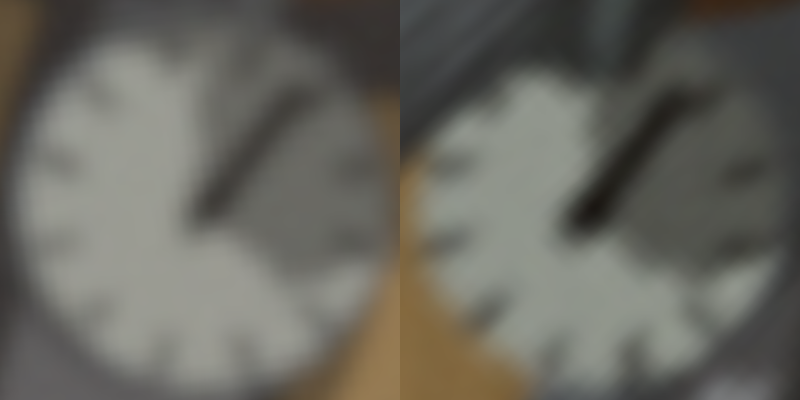

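The pointer swung clockwise from about 71° to 50° (about 1.8 mm), so the plunger bears on the low side and the carriage is home. The high spot is then about half a turn away. I'm going to the knob at the current yaw, which leaves about 300° of wrist turn counter-clockwise.

Call:
{"op": "move_arm", "data": {
  "deltas": [
    [[0, -0.05, 0, 0], [0, -0.1, 0, 0], [-0.03, -0.125, 0, 0], [-0.075, -0.125, -0.002, 0], [-0.12, -0.125, -0.003, 0]]
  ],
  "claw": 0.085
}}

```text
time: 6.4
ee_pos: [0.492, 0.0968, 0.2306]
tcp_rot: [-89.9, 0.1, -106.2]
wrist_force: [1.0, 0.5, -0.5]
opening: 0.0724
```

Call:
{"op": "move_arm", "data": {
  "deltas": [
    [[-0.04, 0, 0, 0], [-0.07, 0, 0, 0], [-0.077, 0, -0.002, 0], [-0.077, 0, -0.002, 0]]
  ]
}}

```text
time: 6.8
ee_pos: [0.5105, 0.1708, 0.2288]
tcp_rot: [-90.1, -0.0, -106.0]
wrist_force: [0.5, 0.2, -0.2]
opening: 0.0851
```

```bash
python3 - <<'E'
from h import *
rel([.511,.168,.154],-106)
E
```

```text
t 6.8 pos [0.5105 0.1708 0.2288] rot [-9.0050e+01 -3.0000e-02 -1.0601e+02] q [ 18.5   3.4   8.1  94.8   0.  124.5] F [ 0.5  0.2 -0.2] op 0.0851
delta [0.0025 0.0748 0.0014] turn -0.01
```

Descend in two steps, watching the force.

Call:
{"op": "move_arm", "data": {
  "deltas": [
    [[0.0025, 0.02, 0.001, 0], [0.0025, 0.04, 0.001, 0], [0.0025, 0.06, 0.001, 0], [0.0025, 0.073, 0.001, 0], [0.0025, 0.073, 0.001, 0]]
  ]
}}

```text
time: 7.3
ee_pos: [0.5101, 0.1658, 0.1548]
tcp_rot: [-90.1, -0.1, -106.2]
wrist_force: [-0.3, -0.5, -0.5]
opening: 0.0853
```

```bash
python3 - <<'E'
from h import *
rel([.511,.168,.154],-106)
out=[]
for n in("top","scene"):
    c=camera(n); u,v=proj(c,[.498,.12,.12])[0].astype(int); print(n,u,v)
    out.append(cv2.resize(c["color"][v-50:v+50,u-50:u+50],(400,400),interpolation=cv2.INTER_CUBIC))
cv2.imwrite("pics/p7.png",np.hstack(out))
E
```

```text
t 7.3 pos [0.5101 0.1658 0.1548] rot [-9.012e+01 -9.000e-02 -1.062e+02] q [ 18.    2.4  -1.1  86.6  -0.  124.2] F [-0.3 -0.5 -0.5] op 0.0853
delta [-0.0023  0.0008  0.0002] turn -0.2
top 312 207
scene 350 214
```

View pics/p7.png

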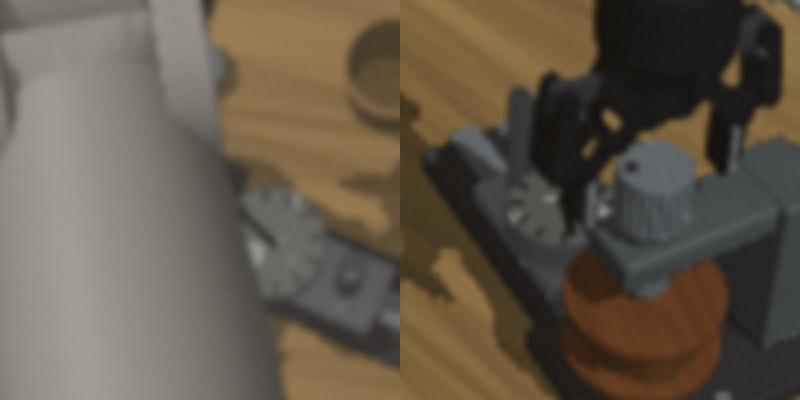

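In the scene view the knob stands centred between the open fingers. From the top most of the dial stays visible, with the pointer from (275,245) to (245,210) in the crop. Now I'll grip.

Call:
{"op": "move_arm", "data": {
  "deltas": [
    [[-0.001, 0, 0, 0], [-0.001, 0, 0, 0], [-0.001, 0, 0, 0], [-0.001, 0, 0, 0], [-0.001, 0, 0, 0]]
  ],
  "claw": 0,
  "newtons": 40
}}

```text
time: 7.9
ee_pos: [0.5112, 0.1681, 0.1571]
tcp_rot: [-90.0, 0.0, -106.1]
wrist_force: [-3.5, 0.6, 5.4]
opening: 0.043
```

```bash
cat >> h.py <<'E'
from scipy.ndimage import gaussian_filter1d as gf
C=[.484,.0745,.078]
def pointer(c,tag=None):
    im=cv2.cvtColor(gauge(c,"",C),cv2.COLOR_BGR2GRAY).astype(np.float32)
    pol=cv2.warpPolar(im,(160,720),(160,160),160,cv2.WARP_POLAR_LINEAR)  # rows: angle (cw in image, from +x)
    d=pol[:,24:84]; a=-np.arange(720)/2.0                               # world ccw deg, r 6..21 mm
    s=gf(d,4,axis=0,mode="wrap")
    n=np.minimum(np.roll(s,32,0),np.roll(s,-32,0))-s                    # darker than both sides 16 deg off
    f=np.clip(n,0,25).mean(1)/1.0
    f[((71-a+25)%360)>210]=0                                           # reading range -25..185 deg cw from zero
    i=f.argmax(); y0,y1,y2=f[i-1],f[i],f[(i+1)%720]; o=.5*(y0-y2)/(y0-2*y1+y2+1e-9)
    ang=a[i]-o/2
    g=np.sort(f)[::-1]
    if tag: cv2.imwrite(f"pics/{tag}.png",im)
    return (71-ang+180)%360-180, y1, f
def read(tag=None):
    o=get_obs(); r=[pointer(camera("top")) for _ in range(2)]
    cw=np.mean([x[0] for x in r])
    print("t",round(o["time"],2),"yaw",o["tcp_rot"][2].round(2),"q6",o["q"][5].round(1),"F",o["wrist_force"].round(1),"Tz",o["torque"][2].round(2),"op",round(o["opening"],4),
      "| cw",[round(x[0],1) for x in r],"mm",round(np.radians(cw)/.2,2),"conf",r[0][1].round(1))
E
python3 - <<'E'
from h import *
rel([.511,.168,.154],-106)
read()
E
```

```text
t 7.9 pos [0.5112 0.1681 0.1571] rot [-8.9990e+01  4.0000e-02 -1.0613e+02] q [ 18.2   2.4  -0.8  86.7   0.  124.3] F [-3.5  0.6  5.4] op 0.043
delta [ 0.0002  0.0031 -0.0001] turn -0.13
t 7.9 yaw -106.13 q6 124.3 F [-3.5  0.6  5.4] Tz -0.01 op 0.043 | cw [np.float64(23.6), np.float64(23.6)] mm 2.06 conf 15.9
```

Gripped at 43 mm opening, and the gauge reads 2.06 mm. I'm turning counter-clockwise (negative tool-y turn), a small turn first.

Call:
{"op": "move_arm", "data": {
  "deltas": [
    [[0, 0, 0, -6], [0, 0, 0, -13], [0, 0, 0, -20], [0, 0, 0, -20]]
  ]
}}

```text
time: 8.4
ee_pos: [0.511, 0.1681, 0.1571]
tcp_rot: [-90.0, 0.0, -85.9]
wrist_force: [-3.7, 1.1, 5.5]
opening: 0.0432
```

```bash
python3 -c "
from h import *
read()"
```

```text
t 8.4 yaw -85.88 q6 104.1 F [-3.7  1.1  5.5] Tz 0.11 op 0.0432 | cw [np.float64(21.0), np.float64(21.1)] mm 1.84 conf 15.5
```

Call:
{"op": "move_arm", "data": {
  "deltas": [
    [[0, 0, 0, -8], [0, 0, 0, -16], [0, 0, 0, -24], [0, 0, 0, -32], [0, 0, 0, -40]]
  ]
}}

```text
time: 9.0
ee_pos: [0.5106, 0.168, 0.1571]
tcp_rot: [-90.0, 0.0, -45.8]
wrist_force: [-7.2, -0.1, 8.3]
opening: 0.0433
```

```bash
python3 -c "
from h import *
read()"
```

```text
t 9.0 yaw -45.81 q6 64.0 F [-7.2 -0.1  8.3] Tz -0.21 op 0.0433 | cw [np.float64(32.1), np.float64(33.1)] mm 2.84 conf 16.6
```

Call:
{"op": "move_arm", "data": {
  "deltas": [
    [[0, 0, 0, -8], [0, 0, 0, -16], [0, 0, 0, -24], [0, 0, 0, -32], [0, 0, 0, -40]]
  ]
}}

```text
time: 9.6
ee_pos: [0.5105, 0.1676, 0.1571]
tcp_rot: [-90.0, 0.1, -5.8]
wrist_force: [-6.7, -2.2, 6.4]
opening: 0.0434
```

```bash
python3 -c "
from h import *
read()"
```

```text
t 9.6 yaw -5.82 q6 24.0 F [-6.7 -2.2  6.4] Tz -0.16 op 0.0434 | cw [np.float64(55.2), np.float64(56.2)] mm 4.86 conf 16.7
```

Call:
{"op": "move_arm", "data": {
  "deltas": [
    [[0, 0, 0, -8], [0, 0, 0, -16], [0, 0, 0, -24], [0, 0, 0, -32], [0, 0, 0, -40]]
  ]
}}

```text
time: 10.2
ee_pos: [0.5106, 0.1673, 0.1571]
tcp_rot: [-90.0, 0.1, 34.2]
wrist_force: [-8.0, -4.0, 7.9]
opening: 0.0432
```

```bash
python3 -c "
from h import *
read()"
```

```text
t 10.2 yaw 34.16 q6 -16.0 F [-8.  -4.   7.9] Tz -0.2 op 0.0432 | cw [np.float64(81.3), np.float64(82.0)] mm 7.12 conf 17.8
```

Call:
{"op": "move_arm", "data": {
  "deltas": [
    [[0, 0, 0, -8], [0, 0, 0, -16], [0, 0, 0, -24], [0, 0, 0, -30], [0, 0, 0, -30]]
  ]
}}

```text
time: 10.8
ee_pos: [0.5108, 0.1671, 0.1571]
tcp_rot: [-90.0, 0.1, 64.1]
wrist_force: [-5.6, -5.0, 6.9]
opening: 0.043
```

```bash
python3 -c "
from h import *
read()"
```

```text
t 10.8 yaw 64.05 q6 -45.9 F [-5.6 -5.   6.9] Tz 0.18 op 0.043 | cw [np.float64(97.0), np.float64(97.2)] mm 8.48 conf 16.8
```

Call:
{"op": "move_arm", "data": {
  "deltas": [
    [[0, 0, 0, -5], [0, 0, 0, -10], [0, 0, 0, -10]]
  ]
}}

```text
time: 11.2
ee_pos: [0.5109, 0.1671, 0.1571]
tcp_rot: [-90.0, 0.1, 74.0]
wrist_force: [-5.2, -4.9, 6.3]
opening: 0.0429
```

```bash
python3 -c "
from h import *
read()"
```

```text
t 11.2 yaw 74.01 q6 -55.9 F [-5.2 -4.9  6.3] Tz 0.09 op 0.0429 | cw [np.float64(118.2), np.float64(118.5)] mm 10.33 conf 14.7
```

Call:
{"op": "move_arm", "data": {
  "deltas": [
    [[0, 0, 0, -5], [0, 0, 0, -10], [0, 0, 0, -10]]
  ]
}}

```text
time: 11.6
ee_pos: [0.511, 0.167, 0.1571]
tcp_rot: [-90.0, 0.1, 84.0]
wrist_force: [-5.0, -5.2, 7.6]
opening: 0.0431
```

```bash
python3 -c "
from h import *
read()"
```

```text
t 11.6 yaw 84.01 q6 -65.9 F [-5.  -5.2  7.6] Tz 0.13 op 0.0431 | cw [np.float64(133.4), np.float64(133.2)] mm 11.63 conf 15.0
```

Climbing the hump. I'll go on past the peak to bracket it.

Call:
{"op": "move_arm", "data": {
  "deltas": [
    [[0, 0, 0, -4], [0, 0, 0, -8], [0, 0, 0, -8]]
  ]
}}

```text
time: 12.0
ee_pos: [0.511, 0.167, 0.1571]
tcp_rot: [-90.0, 0.1, 92.0]
wrist_force: [-4.5, -5.9, 6.5]
opening: 0.0431
```

```bash
python3 -c "
from h import *
read()"
```

```text
t 12.0 yaw 91.97 q6 -73.8 F [-4.5 -5.9  6.5] Tz 0.16 op 0.0431 | cw [np.float64(136.5), np.float64(136.4)] mm 11.91 conf 14.8
```

Call:
{"op": "move_arm", "data": {
  "deltas": [
    [[0, 0, 0, -4], [0, 0, 0, -8], [0, 0, 0, -8]]
  ]
}}

```text
time: 12.4
ee_pos: [0.5111, 0.167, 0.1571]
tcp_rot: [-90.0, 0.1, 100.0]
wrist_force: [-3.3, -5.5, 5.6]
opening: 0.0429
```

```bash
python3 -c "
from h import *
read()"
```

```text
t 12.4 yaw 99.97 q6 -81.8 F [-3.3 -5.5  5.6] Tz 0.19 op 0.0429 | cw [np.float64(128.6), np.float64(128.5)] mm 11.22 conf 13.3
```

Call:
{"op": "move_arm", "data": {
  "deltas": [
    [[0, 0, 0, -4], [0, 0, 0, -8], [0, 0, 0, -8]]
  ]
}}

```text
time: 12.8
ee_pos: [0.5112, 0.1671, 0.1572]
tcp_rot: [-90.0, 0.1, 108.0]
wrist_force: [-3.2, -5.6, 6.5]
opening: 0.043
```

```bash
python3 -c "
from h import *
read()"
```

```text
t 12.8 yaw 107.97 q6 -89.8 F [-3.2 -5.6  6.5] Tz 0.24 op 0.043 | cw [np.float64(108.5), np.float64(108.7)] mm 9.48 conf 16.4
```

Call:
{"op": "move_arm", "data": {
  "deltas": [
    [[0, 0, 0, -4], [0, 0, 0, -8], [0, 0, 0, -8]]
  ]
}}

```text
time: 13.2
ee_pos: [0.5113, 0.1671, 0.1571]
tcp_rot: [-90.0, 0.1, 116.0]
wrist_force: [-2.1, -5.7, 5.7]
opening: 0.0433
```

```bash
python3 -c "
from h import *
read()"
```

```text
t 13.2 yaw 115.97 q6 -97.8 F [-2.1 -5.7  5.7] Tz 0.22 op 0.0433 | cw [np.float64(92.9), np.float64(93.1)] mm 8.12 conf 18.5
```

The peak lies near yaw 90°. I'll go back below it and sweep finely in the same direction, so any windup is the same.

Call:
{"op": "move_arm", "data": {
  "deltas": [
    [[0, 0, 0, 8], [0, 0, 0, 16], [0, 0, 0, 24], [0, 0, 0, 32], [0, 0, 0, 38]]
  ]
}}

```text
time: 13.8
ee_pos: [0.5109, 0.167, 0.1571]
tcp_rot: [-90.0, 0.1, 77.5]
wrist_force: [-5.1, -5.5, 6.8]
opening: 0.0427
```

Call:
{"op": "move_arm", "data": {
  "deltas": [
    [[0, 0, 0, -3], [0, 0, 0, -6], [0, 0, 0, -6]]
  ]
}}

```text
time: 14.1
ee_pos: [0.511, 0.1671, 0.1571]
tcp_rot: [-90.0, 0.1, 83.9]
wrist_force: [-4.6, -5.4, 7.2]
opening: 0.0433
```

```bash
python3 -c "
from h import *
read()"
```

```text
t 14.1 yaw 83.94 q6 -65.8 F [-4.6 -5.4  7.2] Tz 0.16 op 0.0433 | cw [np.float64(133.6), np.float64(133.4)] mm 11.65 conf 15.5
```

Call:
{"op": "move_arm", "data": {
  "deltas": [
    [[0, 0, 0, -3], [0, 0, 0, -3]]
  ]
}}

```text
time: 14.4
ee_pos: [0.511, 0.1671, 0.1571]
tcp_rot: [-90.0, 0.1, 86.9]
wrist_force: [-4.8, -5.3, 6.3]
opening: 0.0428
```

```bash
python3 -c "
from h import *
read()"
```

```text
t 14.4 yaw 86.93 q6 -68.8 F [-4.8 -5.3  6.3] Tz 0.18 op 0.0428 | cw [np.float64(136.4), np.float64(136.3)] mm 11.9 conf 15.4
```

Call:
{"op": "move_arm", "data": {
  "deltas": [
    [[0, 0, 0, -3], [0, 0, 0, -3]]
  ]
}}

```text
time: 14.7
ee_pos: [0.511, 0.167, 0.1571]
tcp_rot: [-90.0, 0.1, 89.9]
wrist_force: [-4.1, -4.9, 5.9]
opening: 0.0433
```

```bash
python3 -c "
from h import *
read()"
```

```text
t 14.7 yaw 89.93 q6 -71.8 F [-4.1 -4.9  5.9] Tz 0.18 op 0.0433 | cw [np.float64(136.0), np.float64(136.5)] mm 11.89 conf 15.4
```

Call:
{"op": "move_arm", "data": {
  "deltas": [
    [[0, 0, 0, -3], [0, 0, 0, -3]]
  ]
}}

```text
time: 15.0
ee_pos: [0.5111, 0.167, 0.1571]
tcp_rot: [-90.0, 0.1, 92.9]
wrist_force: [-4.6, -5.8, 6.8]
opening: 0.0432
```

```bash
python3 -c "
from h import *
read()"
```

```text
t 15.0 yaw 92.93 q6 -74.8 F [-4.6 -5.8  6.8] Tz 0.2 op 0.0432 | cw [np.float64(133.8), np.float64(134.2)] mm 11.69 conf 15.0
```

Call:
{"op": "move_arm", "data": {
  "deltas": [
    [[0, 0, 0, -3], [0, 0, 0, -3]]
  ]
}}

```text
time: 15.3
ee_pos: [0.5111, 0.167, 0.1571]
tcp_rot: [-90.0, 0.1, 95.9]
wrist_force: [-2.6, -5.3, 6.4]
opening: 0.0426
```

```bash
python3 -c "
from h import *
read()"
```

```text
t 15.3 yaw 95.93 q6 -77.8 F [-2.6 -5.3  6.4] Tz 0.21 op 0.0426 | cw [np.float64(131.1), np.float64(131.0)] mm 11.44 conf 15.7
```

A fit over both sweeps puts the peak at about 89°. I'll go below and come up to 89°, then read.

Call:
{"op": "move_arm", "data": {
  "deltas": [
    [[0, 0, 0, 7], [0, 0, 0, 14], [0, 0, 0, 14], [0, 0, 0, 10], [0, 0, 0, 7]]
  ]
}}

```text
time: 15.9
ee_pos: [0.511, 0.167, 0.1571]
tcp_rot: [-90.0, 0.1, 89.0]
wrist_force: [-4.2, -4.9, 7.1]
opening: 0.043
```

Call:
{"op": "move_arm", "data": {
  "deltas": [
    [[0, 0, 0, 0], [0, 0, 0, 0]]
  ]
}}

```text
time: 16.1
ee_pos: [0.511, 0.167, 0.1571]
tcp_rot: [-90.0, 0.1, 88.8]
wrist_force: [-3.9, -6.2, 7.0]
opening: 0.043
```

```bash
python3 -c "
from h import *
read()"
```

```text
t 16.1 yaw 88.85 q6 -70.7 F [-3.9 -6.2  7. ] Tz 0.17 op 0.043 | cw [np.float64(136.4), np.float64(136.3)] mm 11.9 conf 15.1
```

11.90 mm, the top of what the gauge shows here. I'll release and rise straight up.

Call:
{"op": "move_arm", "data": {
  "deltas": [
    [[0, 0, 0, 0], [0, 0, 0, 0], [0, 0, 0, 0], [0, 0, 0, 0]]
  ],
  "claw": 0.085
}}

```text
time: 16.6
ee_pos: [0.5113, 0.1679, 0.1562]
tcp_rot: [-90.0, -0.0, 88.9]
wrist_force: [-0.6, -0.5, -0.6]
opening: 0.0848
```

```bash
python3 -c "
from h import *
read()"
```

```text
t 16.6 yaw 88.86 q6 -70.7 F [-0.6 -0.5 -0.6] Tz 0.0 op 0.0848 | cw [np.float64(131.8), np.float64(131.8)] mm 11.5 conf 12.5
```

Call:
{"op": "move_arm", "data": {
  "deltas": [
    [[0, -0.02, 0, 0], [0, -0.045, 0, 0], [0, -0.07, 0, 0], [0, -0.1, 0, 0], [0, -0.1, 0, 0]]
  ]
}}

```text
time: 17.2
ee_pos: [0.5123, 0.1682, 0.2603]
tcp_rot: [-90.3, -0.1, 88.9]
wrist_force: [0.3, 0.3, -0.7]
opening: 0.0851
```

```bash
python3 -c "
from h import *
read(); rel([.40,.36,.257],89)"
```

```text
t 17.2 yaw 88.85 q6 -70.7 F [ 0.3  0.3 -0.7] Tz 0.02 op 0.0851 | cw [np.float64(132.1), np.float64(132.0)] mm 11.52 conf 14.6
t 17.3 pos [0.5116 0.168  0.2566] rot [-9.006e+01 -2.000e-02  8.886e+01] q [ 18.2   4.   11.8  97.8   0.  -70.7] F [0.4 0.4 0. ] op 0.0846
delta [ 0.1898 -0.0004  0.1155] turn -0.14
```

The reading after release is 11.5 against 11.9 gripped: either the knob shifted slightly or the shadow biases the reading. I'll move the hand clear and check with both cameras.

Call:
{"op": "move_arm", "data": {
  "deltas": [
    [[0.045, 0, 0.025, 0], [0.09, 0, 0.05, 0], [0.13, 0, 0.08, 0], [0.17, 0, 0.1, 0], [0.19, 0, 0.115, 0]]
  ]
}}

```text
time: 17.8
ee_pos: [0.3981, 0.3625, 0.2546]
tcp_rot: [-89.9, 0.1, 89.0]
wrist_force: [0.8, -0.2, 0.6]
opening: 0.0848
```

```bash
python3 - <<'E'
from h import *
import h
rel([.511,.168,.257],89); read()
out=[]
for n in("top","scene"):
    c=camera(n); im=gauge(c,n,C); out.append(cv2.resize(im,(400,400)))
    print(n,pointer(c)[:2])
    # hub / dial circle sensitivity
    for dx,dy in((.001,0),(-.001,0),(0,.001),(0,-.001)):
        h.C=[.484+dx,.0745+dy,.078]; print(dx,dy,np.round(pointer(c)[:2],1))
    h.C=C
cv2.imwrite("pics/p8.png",np.hstack(out))
E
```

```text
t 17.8 pos [0.3981 0.3625 0.2546] rot [-8.990e+01  6.000e-02  8.898e+01] q [ 42.3   4.1  11.7  97.8   0.  -46.7] F [ 0.8 -0.2  0.6] op 0.0848
delta [-0.1925 -0.0024 -0.1164] turn -0.02
t 17.8 yaw 88.98 q6 -46.7 F [ 0.8 -0.2  0.6] Tz -0.04 op 0.0848 | cw [np.float64(131.8), np.float64(131.9)] mm 11.51 conf 14.9
top (np.float64(131.86204823851585), np.float32(14.87087))
0.001 0 [134.7  16.8]
-0.001 0 [129.   13.2]
0 0.001 [132.5  14.9]
0 -0.001 [131.1  15. ]
scene (np.float64(147.61685725301504), np.float32(18.125425))
0.001 0 [152.4  17.7]
-0.001 0 [142.7  18.9]
0 0.001 [149.4  17.4]
0 -0.001 [145.7  18.9]
```

View pics/p8.png

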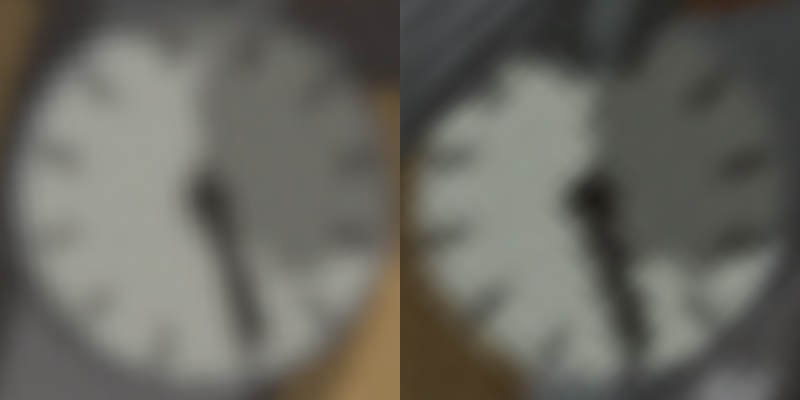

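The pointer runs from the hub at (207,195) to its tip at (255,340), half across a fixed shadow edge, so a bias is possible. I'll regrip at the same angle without turning and compare the readings, tracking the knob's dark dot as a second check.

```bash
cat >> h.py <<'E'
def dot(n="scene"):
    "angle (deg, world ccw) of the dark dot on the knob top"
    c=camera(n); K=[.5125,.1695,.192] if n=="scene" else [.5105,.167,.192]
    g=(np.mgrid[:176,:176]-88)/4000.
    P=np.stack([K[0]+g[1],K[1]-g[0],np.full(g[0].shape,K[2])],-1).reshape(-1,3)
    m=proj(c,P).reshape(176,176,2).astype(np.float32)
    im=cv2.GaussianBlur(cv2.cvtColor(cv2.remap(c["color"],m[...,0],m[...,1],cv2.INTER_CUBIC),cv2.COLOR_BGR2GRAY).astype(np.float32),(0,0),3)
    r=np.hypot(*g)*1e3; im2=np.where(r<17,im,255); w=np.clip(np.median(im[r<17])-im2-15,0,None)*(r<17)
    x,y=(w*g[1]).sum()/w.sum(),-(w*g[0]).sum()/w.sum()
    return np.degrees(np.arctan2(y,x)).round(1),(np.hypot(x,y)*1e3).round(1)
E
python3 -c "
from h import *
print(dot(),dot('top')); c=camera('top'); gauge(c,'',C,'pics/free.png'); rel([.5113,.168,.257],88.9)"
```

```text
(np.float64(170.5), np.float64(14.8)) (np.float64(154.3), np.float64(12.8))
t 18.15 pos [0.4006 0.3593 0.2559] rot [-8.998e+01  3.000e-02  8.879e+01] q [ 41.9   4.   11.8  97.8  -0.  -46.9] F [ 0.8 -0.3  0.1] op 0.085
delta [-0.1889 -0.0011 -0.1147] turn -0.11
```

Call:
{"op": "move_arm", "data": {
  "deltas": [
    [[-0.045, 0, -0.025, 0], [-0.09, 0, -0.05, 0], [-0.135, 0, -0.08, 0], [-0.175, 0, -0.105, 0], [-0.19, 0, -0.115, 0]]
  ]
}}

```text
time: 18.65
ee_pos: [0.5129, 0.1635, 0.2562]
tcp_rot: [-90.0, 0.0, 88.6]
wrist_force: [-0.4, 1.1, 0.0]
opening: 0.0851
```

```bash
python3 -c "
from h import *
read();rel([.5113,.168,.156],88.9)"
```

```text
t 18.65 yaw 88.6 q6 -70.9 F [-0.4  1.1  0. ] Tz -0.02 op 0.0851 | cw [np.float64(132.0), np.float64(132.0)] mm 11.52 conf 14.6
t 18.75 pos [0.5128 0.1642 0.2559] rot [-8.999e+01  3.000e-02  8.853e+01] q [ 17.8   4.   11.8  97.8  -0.  -70.8] F [0.4 0.2 0.2] op 0.0849
delta [0.0038 0.0999 0.0015] turn -0.37
```

The commanded pose is the release pose again; descend, settle, read open, then close.

Call:
{"op": "move_arm", "data": {
  "deltas": [
    [[0, 0.02, 0, 0], [0, 0.05, 0, 0], [0, 0.08, 0, 0], [0, 0.1, 0, 0], [0, 0.1, 0, 0]]
  ]
}}

```text
time: 19.25
ee_pos: [0.5097, 0.1674, 0.1534]
tcp_rot: [-89.7, 0.1, 88.8]
wrist_force: [0.0, 1.3, 0.4]
opening: 0.085
```

```bash
python3 -c "
from h import *
read(); print(dot());c=camera('top'); gauge(c,'',C,'pics/open.png')"
```

```text
t 19.25 yaw 88.83 q6 -70.7 F [0.  1.3 0.4] Tz -0.03 op 0.085 | cw [np.float64(133.1), np.float64(132.9)] mm 11.6 conf 13.2
(np.float64(-92.3), np.float64(11.4))
```

Call:
{"op": "move_arm", "data": {
  "deltas": [
    [[0, 0, 0, 0], [0, 0, 0, 0], [0, 0, 0, 0], [0, 0, 0, 0], [0, 0, 0, 0]]
  ],
  "claw": 0,
  "newtons": 40
}}

```text
time: 19.95
ee_pos: [0.511, 0.1679, 0.157]
tcp_rot: [-90.0, -0.0, 88.9]
wrist_force: [-3.3, 0.7, 5.5]
opening: 0.0427
```

```bash
python3 -c "
from h import *
read(); print(dot(),dot());c=camera('top'); gauge(c,'',C,'pics/grip.png')
cv2.imwrite('pics/p9.png',np.hstack([cv2.resize(cv2.imread('pics/%s.png'%k),(266,266)) for k in('free','open','grip')]))"
```

```text
t 19.95 yaw 88.86 q6 -70.7 F [-3.3  0.7  5.5] Tz -0.01 op 0.0427 | cw [np.float64(136.5), np.float64(136.4)] mm 11.91 conf 15.2
(np.float64(-69.8), np.float64(8.5)) (np.float64(-69.8), np.float64(8.5))
```

View pics/p9.png

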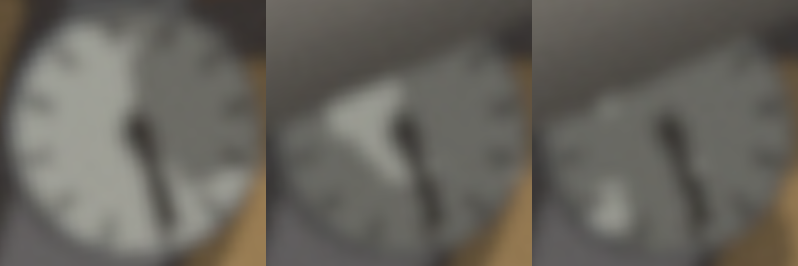

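The three pictures show the same pointer direction with different shadows. Regripping without turning (torque about 0) gives 11.91 again, so the knob did not move on release and the difference is shadow bias. Next I'll release, withdraw and do a final check.

Call:
{"op": "move_arm", "data": {
  "deltas": [
    [[0, 0, 0, 0], [0, 0, 0, 0], [0, 0, 0, 0], [0, 0, 0, 0], [0, 0, 0, 0]]
  ],
  "claw": 0.085
}}

```text
time: 20.7
ee_pos: [0.5113, 0.1678, 0.1562]
tcp_rot: [-90.0, 0.0, 88.9]
wrist_force: [1.1, 0.4, -0.0]
opening: 0.0848
```

Call:
{"op": "move_arm", "data": {
  "deltas": [
    [[0, -0.02, 0, 0], [0, -0.045, 0, 0], [0, -0.07, 0, 0], [0, -0.1, 0, 0], [0, -0.1, 0, 0]]
  ]
}}

```text
time: 21.2
ee_pos: [0.5123, 0.1681, 0.2603]
tcp_rot: [-90.3, -0.1, 88.9]
wrist_force: [-0.2, 0.9, -0.3]
opening: 0.0851
```

Call:
{"op": "move_arm", "data": {
  "deltas": [
    [[0.045, 0, 0.025, 0], [0.09, 0, 0.05, 0], [0.13, 0, 0.08, 0], [0.17, 0, 0.1, 0], [0.19, 0, 0.115, 0]]
  ]
}}

```text
time: 21.7
ee_pos: [0.3984, 0.3627, 0.2555]
tcp_rot: [-90.0, -0.0, 89.0]
wrist_force: [0.3, 0.4, -0.5]
opening: 0.0851
```

```bash
python3 - <<'E'
from h import *
read(); print(dot(),dot('top'))
for n in("top","scene"):
    c=camera(n); W=cloud(c); z=W[...,2]
    m=(abs(W[...,0]-.47)<.02)&(abs(W[...,1]-.015)<.025)&(z>.12)&(z<.135)
    print(n,m.sum(),W[m].mean(0))
c=camera("top"); cv2.imwrite("pics/p10.png",c["color"][120:280,180:480].repeat(2,0).repeat(2,1))
E
```

```text
t 21.7 yaw 88.98 q6 -46.7 F [ 0.3  0.4 -0.5] Tz 0.03 op 0.0851 | cw [np.float64(131.9), np.float64(131.8)] mm 11.51 conf 14.9
(np.float64(170.5), np.float64(14.8)) (np.float64(154.0), np.float64(12.8))
top 40 [0.46679236 0.02036639 0.12672533]
scene 37 [0.47019593 0.02146819 0.12720726]
```

View pics/p10.png

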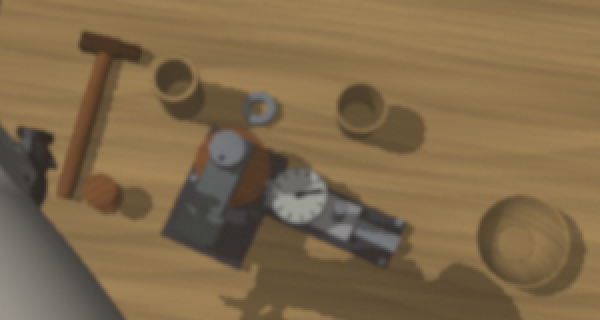

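Everything is clear and unmoved: the dot is at the same angle as after the first release, and the bystanders are in place. Handing in.

```bash
python3 -c "
from workcell import *
print(get_obs()['time'],job_done())"
```

```text
the job is handed in; nothing more can be done
22.05 None
```

The carriage is home and the pulley is left at its high spot with the hand off. However, **I broke the 30 N limit while pushing the carriage**. I chained three push calls without reading the force between them. When the carriage met its stop, the wrist force rose to about 34, then 46, then 61 N before I backed off. By the rules given, that may fail the job.

**Carriage:** it moved about 30 mm from where it started and stopped hard. At the stop the gauge read about 2 mm, as expected on the pulley's low side. At the end the post was still at the stop position.

**High spot:** I turned the pulley about 220° counter-clockwise through the peak. A fine second sweep and the matching flanks put the peak at a hand yaw of 89°, give or take about 2°, and I left it there.

**Last checks:**
- **Gauge with the knob held:** 11.9 mm, equal within 0.02 mm to the largest reading I saw. You quoted about 12.5 mm; I put the gap down to my estimate of the pointer's zero and hub.
- **Gauge with the hand away:** my pointer measurement gave 11.5 mm, which disagrees. Regripping without turning gave 11.9 mm again, so I take the difference as a shadow effect. The dot on the knob read the same angle after both releases.
- **Bystanders:** they look unmoved in the last picture. The job was handed in at 22 s of the 64 s allowed.

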